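Unlock the tube-furnace carriage and close it

TASK

Draw the red-handled lock pin up out of the furnace carriage and park it in the notch of the green stand: upright, shank fully in the notch, collar resting flat on the ledge, let go. Then slide the carriage (the one with the black handle) toward the blue furnace until it is fully home, and let go. Do not knock over or shove aside any of the glassware and tools standing around.

Things in the scene. Friction and masses are not known exactly. Their poses are not given: they have to be found in the camera images.
- rig: Fixed aluminium bed 170 x 740 mm with two steel guide rods and a blue eight-sided tube furnace (280 mm long, 250 mm high, tube axis 135 mm above the table) on its +y end. Origin on the table under the middle of the rods; +y points along the rods to the furnace (furnace body from y=+200 to +480 mm, the finned tube end it carries begins at y=+160 mm), z up.
- carriage (a joint): Travel of the sliding carriage along the rig's +y in m: 0 = as locked by the pin, 0.12 = fully home with its finned end cap against the furnace tube end. Slides with about 3 N of friction and stays where it is left.
- carriage_handle (a point): Middle of the gripping part of the carriage's upright black handle, a cylinder 22 mm in diameter and 50 mm high, its top 25 mm above this point, standing on a short stem on the aluminium deck (deck top 40 mm below this point). 80 mm behind (rig -y) the bore.
- carriage_bore (a point): Mouth of the vertical lock bore in the yellow block of the carriage, 72 mm above the table; bore 14 mm wide, going on through the fixed block below to the table. The carriage's finned end cap (90 mm diameter, top 180 mm above the table) begins 100 mm ahead of it (rig +y).
- pin: Loose lock pin, 121 mm long, about 0.11 kg: steel shank 12 mm in diameter and 65 mm long below a steel collar (30 mm diameter, 6 mm thick), and above the collar a red cylindrical grip 20 mm in diameter, 50 mm long. Origin on its axis at the underside of the collar; z up along the grip. It starts in the carriage bore with the collar on the block.
- pin_grip (a point): On the pin's axis 34 mm above the underside of the collar: a good place to grip.
- pin_tip (a point): Lower end of the pin's shank, 65 mm below the underside of the collar.
- stand: Fixed green parking stand: foot 100 x 80 mm (x from -38 to +62 mm), a column at the back (+x), and a level ledge 12 mm thick, top at 97 mm, 70 mm wide (y), x from -32 to +54 mm. A notch 18 mm wide runs in from the ledge's -x edge to x=+9 mm, open at the side and top and bottom. Origin on the table below the seat of the pin; the notch opens to the stand's -x.
- stand_seat (a point): Top of the ledge where the pin's axis belongs when it is fully in the notch; the collar's underside rests here.
- stand_mouth (a point): Middle of the notch's open mouth, at the ledge top, 32 mm to -x of the seat.
- jar: Loose white-capped sample jar, 68 mm diameter, 85 mm high; bystander. Origin at the centre of its underside.
- reagent: Loose amber reagent bottle, 72 mm diameter, 170 mm high; bystander. Origin at the centre of its underside.
- wash: Loose white bottle with red cap, 64 mm diameter, 150 mm high; bystander. Origin at the centre of its underside.
- crucible: Loose white crucible, 54 mm across, 50 mm high; bystander. Origin at the centre of its underside.
- boat: Loose white ceramic boat, 35 x 100 x 20 mm; bystander. Origin at the centre of its underside.
- spatula: Loose steel lab spatula, 190 mm, lying flat; bystander.
- wrench: Loose steel wrench, 170 mm, lying flat; bystander.
Mind the look-alikes: they are no part of the job. There is more than one size of the pin; the one meant has the size given above.

How it is judged:
On the way, in this order (a step that is already met when the one before it is completed fails the run):
1. the pin is drawn clear of the bore: its tip above the bore mouth (z of pin_tip in the frame of carriage_bore above 0.005 m), for 0.1 s.
2. the pin is parked upright in the stand's notch, collar on the ledge, released, while the carriage has not yet been closed (horizontal distance between pin and stand_seat below 0.013 m and z of pin in the frame of stand_seat between -0.003 and 0.003 m and angle between pin's own z axis and vertical below 0.1 rad and contact force between pin and the fingers below 0.1 N and value of joint carriage below 0.06 m), for 0.2 s.
3. the carriage is fully home at the furnace (value of joint carriage above 0.116 m), for 0.2 s.
At the end, for the whole second after the job is handed in: The pin stands upright (within 0.1 rad) and at rest in the stand's notch, its axis within 13 mm of the seat and its collar resting on the ledge (within 3 mm), and the carriage is home at the furnace (joint above 0.116 m) (horizontal distance between pin and stand_seat below 0.013 m and z of pin in the frame of stand_seat between -0.003 and 0.003 m and angle between pin's own z axis and vertical below 0.1 rad and linear speed of pin below 0.02 m/s and value of joint carriage above 0.116 m); the robot touches nothing.
It fails at once if a bystander is knocked over or pushed more than 40 mm (distance of any of jar, reagent, wash, crucible, boat, spatula, wrench from where it was at the start of the episode above 0.04 m or angle between any of jar, reagent, wash, crucible's own z axis and vertical above 0.6 rad).
It also fails if it takes over 51 s, if anything falls off the work surface, if the arm or the gripper's body presses on something with over 40 N, if the wrist force passes 120 N, or if a joint passes its speed limit or range.

ROBOT

A 6-joint arm with a two-finger parallel gripper is mounted at the origin on the work surface. World frame = base frame: x ahead of the robot, y to its left, z up, the work surface at z = 0. Lengths are in m, angles in rad, forces in N, time in s.
With the tool pointing down it reaches from about 0.375 to 0.975 m from the base axis. Payload 3.8 kg.
Tool frame: the origin (TCP) lies midway between the tips of the shut fingers; the grasp point (between the pads) lies 19 mm behind it; z points along the fingers, y is the line along which they close (so a half turn about z gives the same grasp; the last joint's range is limited). The gripper opens to 88 mm and grips with 3 to 60 N. Pads are 18 mm wide; open, the fingers measure 123 mm over their backs; the gripper's body (75 mm by 187 mm) begins 45 mm behind the grasp point.
Start: joints at [1.312, 0.264, 1.604, -0, 1.274, -0.037], TCP at [0.148, 0.658, 0.239] pointing down, gripper open.
Joint ranges: [-2.63, 2.63], [-0.94, 2.18], [0.31, 2.57], [-1.31, 4.45], [0, 2.66], [-2.55, 2.55]. Speed limits (rad/s): [2.57, 2.57, 3.14, 3.14, 3.14, 3.14].

INTERFACE

Orientations are given as a rotation vector (axis times angle).
In Python, from cell import manip, inverse_kinematics, cams, order gives the robot as it stands. Calls block until the motion is done:
- manip.move_pose(position, orientation): joint-space move of the TCP to a pose.
- manip.move_linear(position, rate=0.15, rot=None): straight line of the TCP; rot=None keeps the orientation; rate is the mean speed in m/s.
- manip.set_joints(angles): joint-space move.
- manip.set_gripper(opening, force=None): finger opening in m; force is the grip in N (None keeps the last); returns when the fingers have stopped.
- manip.dwell(seconds).
- inverse_kinematics(position, orientation): joint angles nearest the present ones, or None.
- manip.state(): the state.
- cams.capture(name): name is "scene" or "side" or "wrist"; returns a dict with "image" (480x640x3 uint8, blue, green, red), "z_map" (480x640 float32, m along the optical axis (not along the pixel's ray), 0 where there is no reading), "intrinsics" (3x3 intrinsics, pixels), "k1" (the pictures are not rectified: a ray, as slopes to the right and down, at radius r is drawn at 1 + k1 r^2 times it, then the intrinsics apply), "position" and "orientation" of the camera in the world; the wrist camera has in their place "T_tool_cam" (4x4, takes a point from camera to tool coordinates, whose origin is the TCP and whose axes are the flange's). Camera axes: x right, y down, z forward; pixel columns grow to the right and rows downward; lengths in m; the calibration is good to about 2 mm. A picture is of the moment at which its call begins: read the wrist's pose just before it.
A pose or a line that the arm cannot do raises manip.IKError and nothing moves.
- order.close_job(): hands the job in; it is judged then, once.
The state is a dict: "clock": time; "joint_pos": joint angles; "joint_velocities": joint speeds; "tau": joint torques, N m; "tool_pos": TCP position; "tcp_rot": TCP orientation; "contact_force": force on the tool from outside, world axes, zero at the start; "moment": the same for the moment, N m; "gripper_width": finger opening in m; "grasp_force": force on a finger pad.
Only numpy, scipy, OpenCV 4.12 (cv2) and the standard library are available. Lean on these libraries where they do the work, as an engineer would, in place of code of your own. Each camera call takes 0.05 s, during which the arm holds its last target. There are 200 camera calls.

## Working session

There is one attempt and no reset: what is moved stays moved. The work goes in short steps, each a Python script; the robot and the scene stay as the last script left them, time stands still between calls to the robot, and variables do not carry over. Pictures are saved under pics/ and viewed, at most 10 in all, crops included, and the job is handed in when it is done.

```bash
ls; mkdir -p pics; cat > h.py <<'E'
import numpy as np, cv2
from scipy.spatial.transform import Rotation as R
from cell import manip, inverse_kinematics, cams, order
def cap(name):
    s=manip.state(); c=cams.capture(name)
    if name=="wrist":
        T=np.eye(4);T[:3,:3]=R.from_rotvec(s["tcp_rot"]).as_matrix();T[:3,3]=s["tool_pos"]
        c["T"]=T@np.array(c["T_tool_cam"])
    else:
        o=np.array(c["orientation"]);T=np.eye(4)
        T[:3,:3]=o if o.shape==(3,3) else R.from_rotvec(o).as_matrix();T[:3,3]=c["position"];c["T"]=T
    return c
def rays(c,uv):
    K=np.array(c["intrinsics"],float);k=float(c["k1"])
    p=cv2.undistortPoints(np.array(uv,float).reshape(-1,1,2),K,np.array([k,0,0,0,0.])).reshape(-1,2)
    return np.c_[p,np.ones(len(p))]
def onplane(c,uv,z):
    d=rays(c,uv)@c["T"][:3,:3].T;o=c["T"][:3,3]
    return o+d*((z-o[2])/d[:,2])[:,None]
def cloud(c):
    h,w=c["z_map"].shape;u,v=np.meshgrid(np.arange(w),np.arange(h))
    r=rays(c,np.c_[u.ravel(),v.ravel()])*c["z_map"].reshape(-1,1)
    return (r@c["T"][:3,:3].T+c["T"][:3,3]).reshape(h,w,3)
E
python3 - <<'E'
from h import *
s=manip.state();print(s["tcp_rot"],s["clock"])
for n in("scene","side","wrist"):
    c=cap(n);cv2.imwrite(f"pics/{n}0.png",c["image"]);np.savez(f"{n}0.npz",**c)
    print(n,c["T"].round(3).tolist(),c["k1"],np.shape(c.get("orientation")))
E
```

```text
pics
[-0.34766725 -3.12190612  0.00345058] 0.0
scene [[0.035, 0.687, -0.726, 1.302], [0.999, -0.014, 0.035, -0.154], [0.014, -0.727, -0.687, 0.852], [0.0, 0.0, 0.0, 1.0]] -0.18053150519977554 (3,)
side [[-0.974, -0.129, 0.185, 0.345], [-0.226, 0.594, -0.772, 0.654], [-0.011, -0.794, -0.608, 0.709], [0.0, 0.0, 0.0, 1.0]] -0.09036111128070369 (3,)
wrist [[0.221, 0.929, 0.298, 0.071], [0.975, -0.21, -0.069, 0.675], [-0.002, 0.306, -0.952, 0.383], [0.0, 0.0, 0.0, 1.0]] -0.054686897323077056 ()
```

View pics/scene0.png

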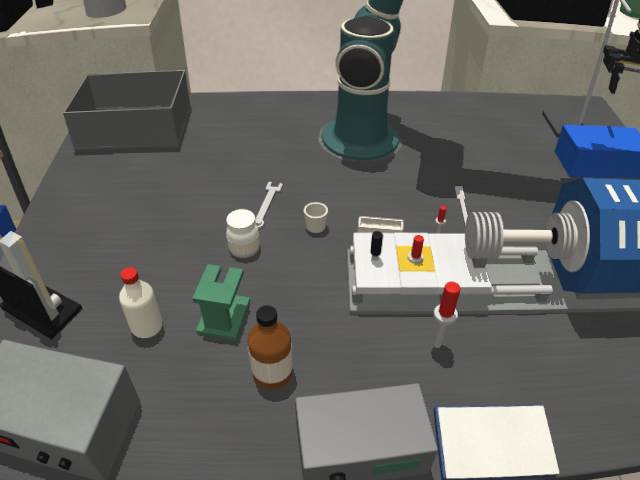

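View pics/side0.png

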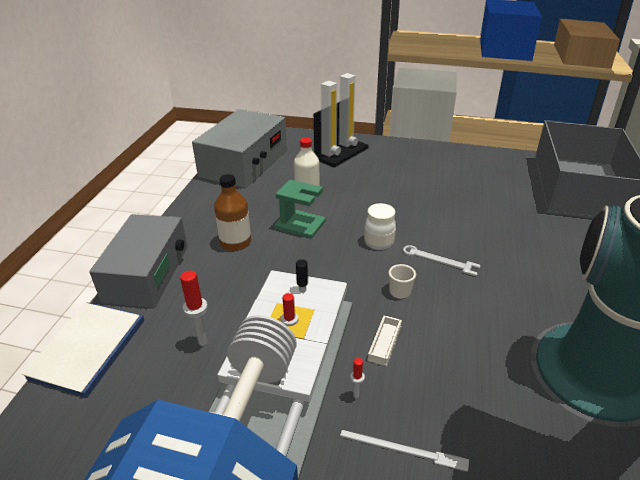

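Scene view: the rig pin is on the yellow block at (417,247), with the black handle at (377,244). The stand is at (220,300) with its notch opening up-image, toward the robot. The red decoy pins are at (450,300) and (441,214). In the side view the pin is at (289,305), the handle at (302,272) and the stand at (300,200).

```bash
cat > m.py <<'E'
from h import *
def ld(n):
    z=np.load(n+"0.npz",allow_pickle=True);return {k:z[k] for k in z.files}
for n,bx in(("scene",dict(pin=(405,232,430,262),blk=(395,240,440,275),han=(368,228,386,260),std=(190,255,255,345))),("side",dict(pin=(278,288,300,325),blk=(270,300,320,340),han=(292,256,312,290),std=(268,172,332,240)))):
    c=ld(n);P=cloud(c);hsv=cv2.cvtColor(c["image"],cv2.COLOR_BGR2HSV);H,S,V=[hsv[...,i].astype(int) for i in range(3)]
    M=dict(pin=((H<8)|(H>172))&(S>150)&(V>80),blk=(H>18)&(H<32)&(S>150),han=(V<60),std=(H>55)&(H<90)&(S>90))
    for k,(a,b,e,f) in bx.items():
        m=np.zeros(H.shape,bool);m[b:f,a:e]=M[k][b:f,a:e];m&=c["z_map"]>0
        p=P[m];zt=np.percentile(p[:,2],97)
        print(n,k,len(p),"z",np.percentile(p[:,2],[3,50,97]).round(3))
        if k in("pin","han","blk"):
            t=p[abs(p[:,2]-zt)<.004];print("  top mean",t.mean(0).round(4),"mean",p.mean(0).round(4))
        if k=="std" or k=="blk":
            zz=.097 if k=="std" else .072
            mm=(m&(abs(P[...,2]-zz)<.006)).astype(np.uint8)
            q=P[mm>0][:,:2].astype(np.float32);r=cv2.minAreaRect(q);print("  rect",np.round(r[0],4),np.round(r[1],4),r[2],len(q))
            cs,_=cv2.findContours(mm,cv2.RETR_EXTERNAL,cv2.CHAIN_APPROX_NONE);cc=max(cs,key=cv2.contourArea)
            ap=cv2.approxPolyDP(cc,2.0,True).reshape(-1,2);print(np.c_[ap,onplane(c,ap,zz)[:,:2].round(4)].tolist())
# scene obstacles: rig direction via deck white
E
python3 m.py
python3 - <<'E'
import cv2,numpy as np
a=cv2.imread("pics/scene0.png")
b=cv2.resize(a[255:345,185:260],None,fx=5,fy=5,interpolation=cv2.INTER_CUBIC)
d=cv2.imread("pics/side0.png")[165:255,260:335]
d=cv2.resize(d,None,fx=5,fy=5,interpolation=cv2.INTER_CUBIC)
cv2.imwrite("pics/st.png",np.hstack([b,d]))
E
```

```text
scene pin 198 z [0.087 0.113 0.13 ]
  top mean [0.5412 0.0588 0.1286] mean [0.5457 0.0581 0.1117]
scene blk 629 z [0.07  0.072 0.075]
  top mean [0.5419 0.0583 0.0729] mean [0.5421 0.0585 0.0725]
  rect [0.5376 0.06  ] [0.0697 0.0718] 87.96672821044922 629
[[396.0, 247.0, 0.5061, 0.0262], [400.0, 270.0, 0.5698, 0.026], [434.0, 270.0, 0.5715, 0.0926], [429.0, 247.0, 0.5076, 0.0936], [423.0, 246.0, 0.5044, 0.0817], [424.0, 257.0, 0.5357, 0.0787], [419.0, 264.0, 0.5547, 0.0656], [411.0, 263.0, 0.5515, 0.0502], [407.0, 259.0, 0.5404, 0.0438], [411.0, 246.0, 0.5039, 0.0571]]
scene han 224 z [0.093 0.121 0.138]
  top mean [ 0.5391 -0.0207  0.1364] mean [ 0.5437 -0.0216  0.1193]
scene std 2800 z [0.01  0.079 0.1  ]
  rect [ 0.6213 -0.3162] [0.0701 0.0885] 77.1341781616211 1275
[[208.0, 265.0, 0.5729, -0.3399], [193.0, 299.0, 0.6566, -0.3573], [227.0, 306.0, 0.6734, -0.2948], [242.0, 270.0, 0.5869, -0.2745], [230.0, 268.0, 0.5814, -0.2974], [224.0, 283.0, 0.619, -0.3051], [218.0, 284.0, 0.6213, -0.3159], [215.0, 280.0, 0.6113, -0.3225], [219.0, 267.0, 0.5785, -0.3184]]
side pin 260 z [0.083 
[... 220 characters left out ...]
63378906 549
[[295.0, 307.0, 0.5381, 0.0301], [299.0, 320.0, 0.5231, 0.0593], [296.0, 324.0, 0.5257, 0.0696], [288.0, 326.0, 0.5378, 0.077], [295.0, 336.0, 0.5203, 0.0964], [302.0, 338.0, 0.5078, 0.0982], [313.0, 310.0, 0.5053, 0.0305]]
side han 282 z [0.09  0.12  0.137]
  top mean [ 0.5361 -0.0153  0.1359] mean [ 0.5354 -0.0114  0.1182]
side std 1794 z [0.006 0.034 0.099]
  rect [ 0.6197 -0.3117] [0.0708 0.0874] 77.63179016113281 625
[[276.0, 195.0, 0.6657, -0.2824], [310.0, 203.0, 0.5828, -0.2661], [314.0, 196.0, 0.5809, -0.296], [302.0, 194.0, 0.6093, -0.2986], [301.0, 190.0, 0.6159, -0.3149], [318.0, 194.0, 0.574, -0.3062], [321.0, 187.0, 0.5742, -0.3373], [289.0, 180.0, 0.655, -0.3527]]
```

View pics/st.png

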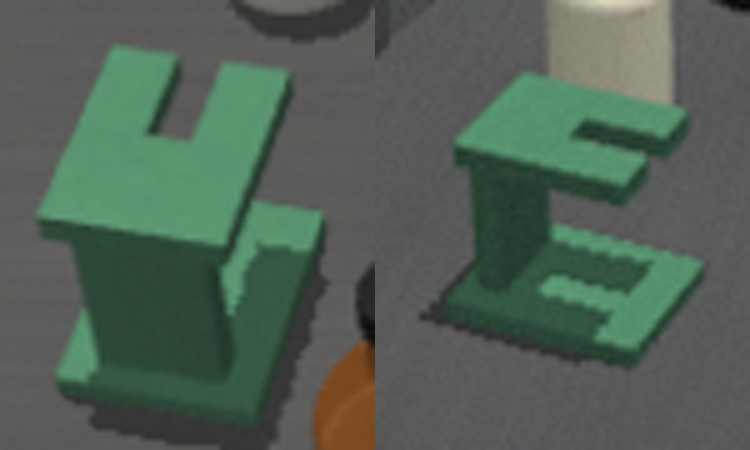

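The stand's ledge outline in both views gives the notch opening toward the robot, with yaw about -12.6°. The seat is near (0.610, -0.312) and the bore near (0.539, 0.0615). Next I locate the bottles, raise the arm over the furnace and look with the wrist camera.

```bash
cat >> h.py <<'E'
def down(phi):  # tool z down, closing axis (y) at angle phi in world
    y=np.array([np.cos(phi),np.sin(phi),0]);z=np.array([0,0,-1.]);x=np.cross(y,z)
    return R.from_matrix(np.c_[x,y,z]).as_rotvec()
E
python3 - <<'E'
from h import *
def ld(n):
    z=np.load(n+"0.npz",allow_pickle=True);return {k:z[k] for k in z.files}
c=ld("scene");P=cloud(c)
for n,(a,b,e,f) in dict(reagent=(245,305,297,390),wash=(115,265,165,340),jar=(222,208,262,258),decoy=(436,280,462,325)).items():
    p=P[b:f,a:e].reshape(-1,3);p=p[p[:,2]>.03];t=p[p[:,2]>p[:,2].max()-.012]
    print(n,p.min(0).round(3),p.max(0).round(3),"top",t.mean(0).round(3))
p=P[:,545:640].reshape(-1,3);p=p[(p[:,2]>.03)&(p[:,0]<.9)&(p[:,0]>.1)];print("furn",p.min(0),p.max(0))
p0=manip.state()["tool_pos"]
manip.move_linear([p0[0],p0[1],.45],rate=.35)
best=None
for ph in (-.03,-.03+np.pi):
    q=inverse_kinematics([.539,.0615,.45],down(ph));print(ph,None if q is None else np.round(q,2))
    if q is not None and (best is None or abs(q[5])<abs(best[1][5])): best=(ph,q)
ph=best[0];print(ph)
manip.move_pose([.539,.0615,.45],down(ph))
manip.move_linear([.539,.0615,.30],rate=.3)
c=cap("wrist");cv2.imwrite("pics/w1.png",c["image"]);np.savez("w10.npz",**c)
s=manip.state();print(s["clock"],s["tool_pos"],s["joint_pos"])
E
```

```text
reagent [ 0.725 -0.254  0.03 ] [ 1.302 -0.154  0.852] top [ 1.302 -0.154  0.852]
wash [ 0.619 -0.497  0.03 ] [ 1.302 -0.154  0.852] top [ 1.302 -0.154  0.852]
jar [ 0.399 -0.324  0.03 ] [ 1.302 -0.154  0.852] top [ 1.302 -0.154  0.852]
decoy [ 0.596 -0.154  0.035] [1.302 0.146 0.852] top [ 1.302 -0.154  0.852]
furn [0.1000029  0.3036332  0.03004688] [0.66368267 0.76422413 0.44110667]
-0.03 [ 0.07 -0.05  1.57 -0.    1.62  0.1 ]
3.1115926535897933 None
-0.03
4.125 [0.54040663 0.06186526 0.30256645] [ 6.81741706e-02 -2.17071737e-02  1.80511009e+00  2.49881719e-05
  1.35430262e+00  9.76937898e-02]
```

View pics/w1.png

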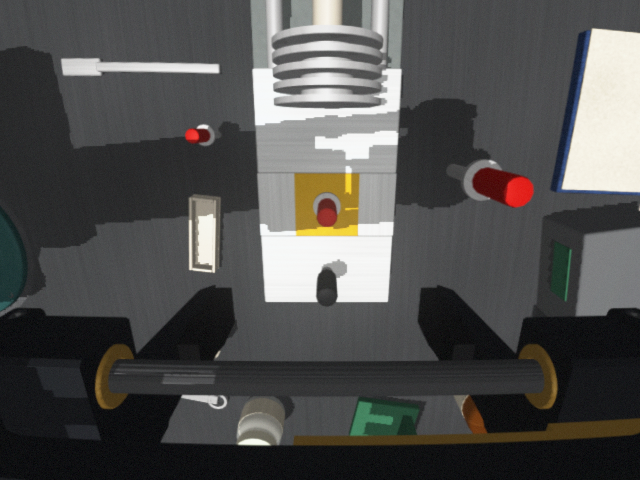

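Wrist view: the pin's collar is at (327,205) with the grip below it. The yellow block spans (295–358, 173–236), the handle is at (327,287), and the path down is free. I refine the pin position from this view, then grip and draw.

```bash
python3 - <<'E'
from h import *
z=np.load("w10.npz",allow_pickle=True);c={k:z[k] for k in z.files}
print(c["T"].round(3).tolist())
P=cloud(c);hsv=cv2.cvtColor(c["image"],cv2.COLOR_BGR2HSV).astype(int);H,S,V=hsv[...,0],hsv[...,1],hsv[...,2]
def box(m,a,b,e,f):
    r=np.zeros(m.shape,bool);r[b:f,a:e]=m[b:f,a:e];return r
y=box((H>15)&(H<34)&(S>130),290,165,365,240)
v,u=np.nonzero(y);cc=onplane(c,np.c_[u,v],.072)[:,:2].astype(np.float32)
print("blk rect",cv2.minAreaRect(cc),len(u))
r=box(((H<8)|(H>172))&(S>120),310,190,345,235);p=P[r];p=p[p[:,2]>.05]
print("pin z",np.percentile(p[:,2],[3,50,97]));t=p[p[:,2]>np.percentile(p[:,2],97)-.004];print("top",t.mean(0),t.min(0),t.max(0),"mid-x",(p[:,0].min()+p[:,0].max())/2)
k=box(V<70,314,262,342,308);p=P[k];p=p[p[:,2]>.09];t=p[p[:,2]>.131];print("handle top",t.mean(0),t.min(0),t.max(0),"x",p[:,0].min(),p[:,0].max())
w=box((S<40)&(V>120),240,90,410,304)
v,u=np.nonzero(w&(abs(P[...,2]-.072)<.004));
if len(u): print("deck",cv2.minAreaRect(onplane(c,np.c_[u,v],.072)[:,:2].astype(np.float32)))
E
```

```text
[[1.0, -0.029, -0.007, 0.542], [-0.03, -0.952, -0.305, 0.14], [0.002, 0.305, -0.952, 0.447], [0.0, 0.0, 0.0, 1.0]]
blk rect ((0.5410600304603577, 0.05990855023264885), (0.06850551813840866, 0.0690070167183876), 88.23503875732422) 3129
pin z [0.09113632 0.12688005 0.12882762]
top [0.54079905 0.061533   0.12850711] [0.53184892 0.05210366 0.12493154] [0.54999102 0.14028227 0.44684402] mid-x 0.5409555149128524
handle top [ 0.53837968 -0.01755499  0.13620351] [ 0.52904637 -0.02928036  0.13109201] [0.54809699 0.14028227 0.44684402] x 0.5290463743824187 0.5482930073659688
deck ((0.5406651496887207, 0.06057880073785782), (0.23664864897727966, 0.14949476718902588), 88.19981384277344)
```

```bash
python3 - <<'E'
from h import *
manip.move_linear([.5405,.061,.14],rate=.2)
manip.move_linear([.5405,.061,.087],rate=.1)
s=manip.state();print(s["tool_pos"],s["contact_force"])
manip.set_gripper(.0,force=25)
s=manip.state();print(s["gripper_width"],s["grasp_force"],s["contact_force"],s["tool_pos"])
if s["gripper_width"]>.015:
    for z in(.11,.14,.17): 
        manip.move_linear([.5405,.061,z],rate=.08);s=manip.state();print(s["contact_force"].round(1),s["tool_pos"].round(4))
    manip.move_linear([.5405,.061,.27],rate=.2)
    c=cap("side");cv2.imwrite("pics/s2.png",c["image"]);s=manip.state();print(s["clock"],s["gripper_width"],s["tool_pos"])
    for ph in(-.22,-.22+np.pi/2,-.03): print(ph,inverse_kinematics([.606,-.311,.27],down(ph)))
E
```

```text
[0.54087496 0.06105098 0.08733205] [ 0.85611684  0.51301974 -0.1582318 ]
0.019431525565383495 24.968303237110376 [-0.07244856 -0.11935452 -0.33893149] [0.54045745 0.0610019  0.08697035]
[-0.2  1.  -1.8] [0.541 0.061 0.111]
[-0.3 -1.  -1.3] [0.5409 0.061  0.1406]
[-0.7 -0.  -0.9] [0.5409 0.061  0.1708]
9.0 0.019377556452318725 [0.53931269 0.06092029 0.26783358]
-0.22 [-5.10717103e-01  2.59083123e-01  1.55260670e+00 -4.44089210e-16
  1.32990283e+00 -2.90717103e-01]
1.3507963267948966 [-0.5107171   0.25908312  1.5526067   0.          1.32990283 -1.86151343]
-0.03 [-5.10717103e-01  2.59083123e-01  1.55260670e+00 -4.44089210e-16
  1.32990283e+00 -4.80717103e-01]
```

View pics/s2.png

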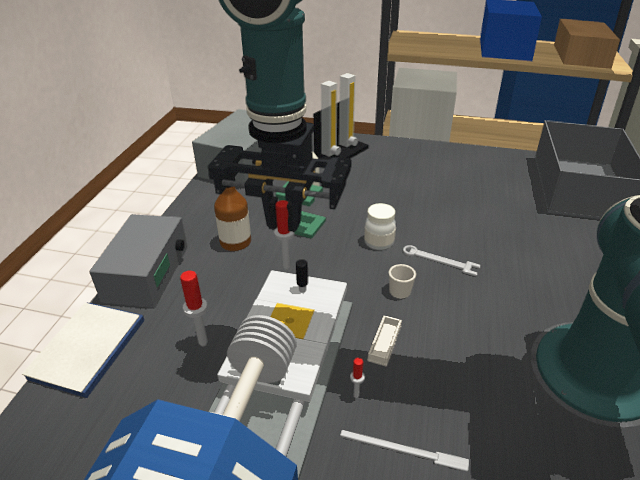

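Side view: the pin hangs upright in the gripper at (283,215), clear of the empty bore at (292,320). Now I move over the stand and check the ledge with the wrist camera.

```bash
python3 - <<'E'
from h import *
z=np.load("scene0.npz",allow_pickle=True);c={k:z[k] for k in z.files}
print("reagent",onplane(c,[[266,316]],.168),"wash",onplane(c,[[129,274]],.148))
manip.move_linear([.565,-.311,.27],rate=.25,rot=down(-.22))
manip.dwell(.3)
c=cap("wrist");cv2.imwrite("pics/w3.png",c["image"]);np.savez("w30.npz",**c)
P=cloud(c);hsv=cv2.cvtColor(c["image"],cv2.COLOR_BGR2HSV).astype(int)
m=((hsv[...,0]>55)&(hsv[...,0]<90)&(hsv[...,1]>80)&(abs(P[...,2]-.097)<.008)).astype(np.uint8)
print(m.sum(),P[m>0][:,2].mean())
if m.sum()>100:
    cs,_=cv2.findContours(m,cv2.RETR_EXTERNAL,cv2.CHAIN_APPROX_NONE);cc=max(cs,key=cv2.contourArea)
    q=onplane(c,cc.reshape(-1,2),.097)[:,:2].astype(np.float32);print(cv2.minAreaRect(q))
    ap=cv2.approxPolyDP(cc,3,True).reshape(-1,2);print(np.c_[ap,onplane(c,ap,.097)[:,:2].round(4)].tolist())
s=manip.state();print(s["clock"],s["tool_pos"],s["gripper_width"])
E
```

```text
reagent [[ 0.75369038 -0.21855693  0.168     ]] wash [[ 0.64200843 -0.46540194  0.148     ]]
5949 0.09658388599799418
((0.6216365694999695, -0.31529030203819275), (0.0708572044968605, 0.0862094834446907), 78.04584503173828)
[[339.0, 171.0, 0.5867, -0.2722], [339.0, 199.0, 0.5813, -0.2975], [382.0, 200.0, 0.6204, -0.3072], [380.0, 217.0, 0.6157, -0.3229], [339.0, 217.0, 0.5778, -0.3144], [340.0, 243.0, 0.5733, -0.34], [427.0, 243.0, 0.6561, -0.3586], [431.0, 171.0, 0.669, -0.2903]]
10.9917 [ 0.56509621 -0.31052176  0.27016502] 0.01911553449364626
```

View pics/w3.png

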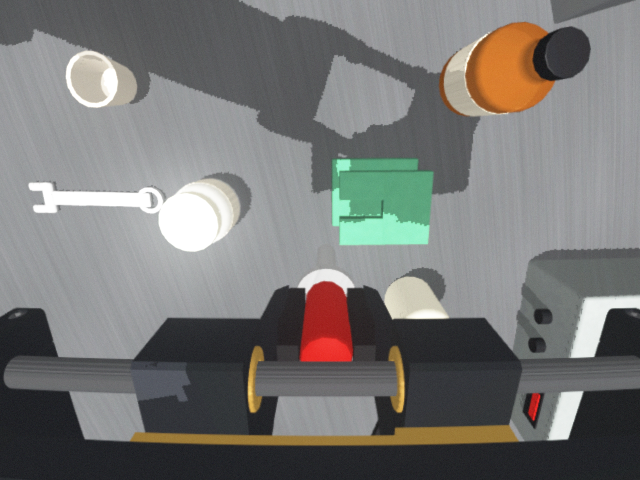

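Wrist view: the ledge is at (340–431, 171–243), its notch along row 208 from the left edge to column 381. The seat comes out at (0.6103, -0.3129), within 2 mm of the scene and side estimates. The bottles are clear of the gripper, so I lower with force checks.

```bash
python3 - <<'E'
from h import *
X,Y=.6085,-.3125
manip.move_linear([X,Y,.20],rate=.15);manip.dwell(.3);f0=manip.state()["contact_force"]
ok=True
for z in(.182,.176,.171,.165,.15,.135,.120,.115,.1125):
    manip.move_linear([X,Y,z],rate=.06);s=manip.state();d=s["contact_force"]-f0;print(z,d.round(1),s["tool_pos"].round(4))
    if d[2]>4 or np.linalg.norm(d)>8: ok=False;break
c=cap("scene");cv2.imwrite("pics/s4.png",cv2.resize(c["image"][180:380,130:330],None,fx=2.5,fy=2.5));c=cap("side");d=cv2.resize(c["image"][120:260,240:360],None,fx=2.5,fy=2.5)
cv2.imwrite("pics/s4b.png",d);s=manip.state();print(ok,s["clock"],s["gripper_width"])
E
```

```text
0.182 [0.9 1.7 0.4] [ 0.6079 -0.3122  0.1808]
0.176 [-0.3  1.1  1.1] [ 0.6083 -0.3123  0.1754]
0.171 [-0.6  0.8  1.4] [ 0.6082 -0.3124  0.1705]
0.165 [-0.   1.2  0.5] [ 0.6081 -0.3123  0.1643]
0.15 [0.  0.6 0.2] [ 0.6079 -0.3122  0.149 ]
0.135 [-0.5  0.8  1. ] [ 0.608  -0.3122  0.1341]
0.12 [-0.1  1.1  1.2] [ 0.608  -0.3122  0.1191]
0.115 [-0.9  1.4  1.4] [ 0.6083 -0.3124  0.1147]
0.1125 [-0.2  0.9  0.5] [ 0.6084 -0.3125  0.1124]
True 14.9917 0.019515074111232242
```

```bash
python3 - <<'E'
from h import *
X,Y=.6085,-.3125
f0=manip.state()["contact_force"]
for z in(.1118,.1112,.1106):
    manip.move_linear([X,Y,z],rate=.03);manip.dwell(.15);s=manip.state();d=s["contact_force"]-f0;print(z,d.round(1),s["tool_pos"].round(4))
    if d[2]>2: break
manip.set_gripper(.05);manip.dwell(.3)
manip.move_linear([X,Y,.20],rate=.12)
a=cap("scene")["image"][220:340,150:300];b=cap("side")["image"][130:250,250:400]
cv2.imwrite("pics/s5.png",np.hstack([cv2.resize(i,None,fx=2.6,fy=2.6,interpolation=cv2.INTER_CUBIC) for i in(a,b)]));print(manip.state()["clock"])
c=cap("side");P=cloud(c);hsv=cv2.cvtColor(c["image"],cv2.COLOR_BGR2HSV).astype(int)
m=((hsv[...,0]<8)|(hsv[...,0]>172))&(hsv[...,1]>140)
p=P[m];p=p[(abs(p[:,0]-.61)<.05)&(abs(p[:,1]+.312)<.05)&(p[:,2]>.08)];print(len(p),p.min(0).round(3),p.max(0).round(3),p.mean(0).round(3))
E
```

```text
0.1118 [-0.2 -0.1  0.2] [ 0.6087 -0.3126  0.112 ]
0.1112 [-1.2  0.9  5.5] [ 0.6087 -0.3126  0.1119]
17.7
166 [ 0.577 -0.315  0.105] [ 0.616 -0.29   0.357] [ 0.606 -0.305  0.133]
```

View pics/s5.png

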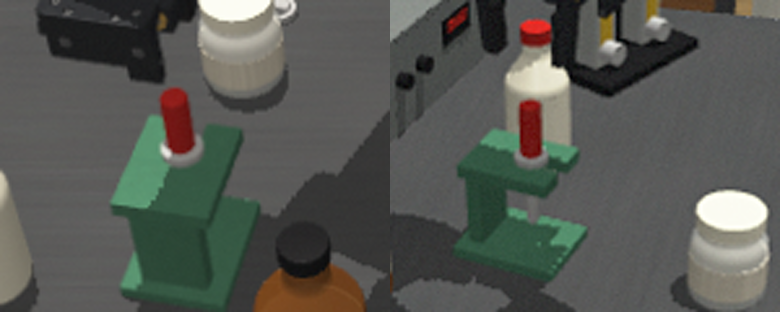

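Both views show the pin upright in the notch, at (180,125) and (530,130) in the crop. The collar is flat on the ledge, and contact was felt at the expected height. Now the carriage.

```bash
python3 - <<'E'
from h import *
h=np.array([.5385,-.019]);d=np.array([np.sin(.031),np.cos(.031)])
manip.move_linear([.607,-.3125,.26],rate=.2)
manip.move_linear([*h,.24],rate=.25,rot=down(-.031))
manip.set_gripper(.07)
manip.move_linear([*h,.095],rate=.15);manip.dwell(.2)
manip.set_gripper(0,force=20);s=manip.state();print(s["clock"],s["gripper_width"],s["grasp_force"],s["contact_force"])
if s["gripper_width"]>.017:
    p=s["tool_pos"];p=np.array([h[0],h[1],p[2]])
    manip.move_linear([*(h+d*.112),.095],rate=.08);print(manip.state()["contact_force"].round(1))
    for t in np.arange(.114,.128,.0015):
        manip.move_linear([*(h+d*t),.095],rate=.03);manip.dwell(.1);s=manip.state();f=s["contact_force"];print(t,f.round(1),s["tool_pos"].round(4))
        if f[1]<-12: break
    manip.dwell(.2);print(s["clock"],s["gripper_width"])
    a=cap("scene")["image"][180:330,330:570];cv2.imwrite("pics/s6.png",cv2.resize(a,None,fx=3,fy=3))
E
```

```text
22.15 0.021032038417593095 19.987770072184503 [-2.8620648  -0.2443081   2.99942332]
[-4.6 -1.   3.3]
0.114 [-5.8 -3.1  4.2] [0.5413 0.0948 0.0949]
0.1155 [-3.9 -2.2  5. ] [0.5413 0.0962 0.0949]
0.117 [-5.2 -1.3  4.5] [0.5414 0.0977 0.0949]
0.11850000000000001 [-5.5 -1.6  4.6] [0.5414 0.0992 0.0949]
0.12000000000000001 [-5.7 -2.2  3.3] [0.5415 0.1007 0.0949]
0.12150000000000001 [-4.9 -5.4  4.6] [0.5415 0.101  0.0949]
0.12300000000000001 [ -5.5 -10.8   5.6] [0.5415 0.1011 0.0949]
0.12450000000000001 [ -6.7 -15.8   5.6] [0.5415 0.1011 0.0948]
26.5 0.021346644950134122
```

View pics/s6.png

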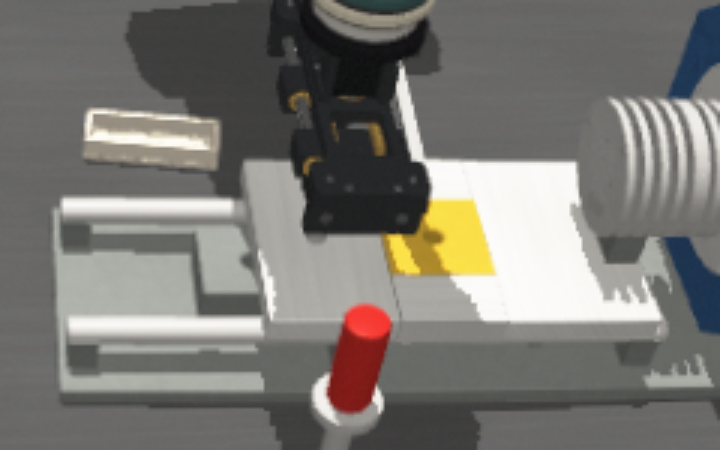

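Arm stopped against a hard stop after 120 mm of travel, and the picture shows the fins against the furnace tube end at (650,170). I release, rise, check and hand in.

```bash
python3 - <<'E'
from h import *
p=manip.state()["tool_pos"]
manip.set_gripper(.06);manip.dwell(.3)
p=manip.state()["tool_pos"]
manip.move_linear([p[0],p[1],.24],rate=.12);manip.dwell(.5)
c=cap("side");P=cloud(c);hsv=cv2.cvtColor(c["image"],cv2.COLOR_BGR2HSV).astype(int)
m=(hsv[...,0]>18)&(hsv[...,0]<32)&(hsv[...,1]>150)&(abs(P[...,2]-.072)<.005)&(abs(P[...,0]-.54)<.06)&(abs(P[...,1]-.18)<.08)
print("block",cv2.minAreaRect(P[m][:,:2].astype(np.float32)))
c=cap("scene");cv2.imwrite("pics/s7.png",c["image"]);print(manip.state()["clock"])
E
```

```text
block ((0.5435691475868225, 0.18153923749923706), (0.07472418248653412, 0.06943374127149582), 89.60006713867188)
29.725
```

View pics/s7.png

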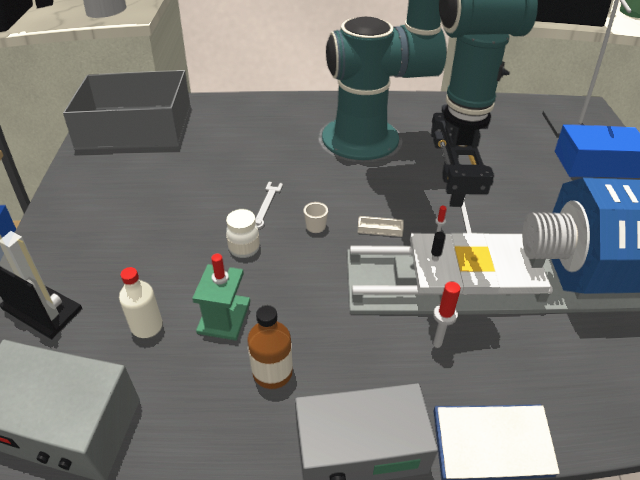

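The picture shows the carriage home at (540,240), the pin parked upright at (219,270), the bystanders unmoved and the gripper clear.

```bash
python3 -c "
from cell import order
print(order.close_job())"
```

```text
the job is handed in; nothing more can be done
None
```

The lock pin is parked upright in the stand's notch and released, the carriage is home against the furnace, no bystander was visibly moved, and I handed the job in at about 30 s on the robot's clock; no verdict came back.

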